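# Re-stock the vial carrier and unclip it from the orbital mixer

## Robot

A 7-joint arm with a two-finger parallel gripper is mounted at the origin on the work surface. World frame = base frame: x ahead of the robot, y to its left, z up, the work surface at z = 0. Lengths are in mm, angles in rad, forces in N, time in s.
With the tool pointing down it reaches from about 425 to 950 mm from the base axis. Payload 16.7 kg.
Tool frame: the origin (TCP) lies between the finger pads; the fingertips stand 8 mm ahead of it and the grasp point (between the pads) lies 11 mm behind it; z points along the fingers, y is the line along which they close (so a half turn about z gives the same grasp; the last joint's range is limited). The gripper opens to 94 mm and grips with 3 to 60 N. Pads are 16 mm wide; open, the fingers measure 119 mm over their backs; the gripper's body (75 mm by 177 mm) begins 78 mm behind the grasp point.
Start: joints at [-1.417, 0.426, 0.074, 1.606, -0.034, 1.111, -0.067], TCP at [201.285, 644.251, 213.467] pointing down, gripper open.
Joint ranges: [-2.85, 2.85], [-0.5, 2.14], [-1.23, 1.37], [0.21, 2.46], [-1.02, 4.16], [0.16, 2.05], [-2.73, 2.73]. Speed limits (rad/s): [1.89, 1.89, 2.39, 2.39, 3.01, 3.01, 3.01].

## Interface

Orientations are given as a unit quaternion [x, y, z, w].
In Python, from plant import * gives the robot as it stands.
- The arm moves only by the tool step_arm, never from a script. Its argument "moves" is a list of rows, each an object with "offset": the shift along the tool's x, y, z in cm, a list of three; "turn": the turn, a rotation vector about the tool's x, y, z in degrees, a list of three; "gripper": the finger opening in cm, from 0 to 9.4. A call has 1 to 5 rows; each row shifts and turns the commanded pose from where the row before left it, along the tool's axes as they then stand; what a row does not reach is not made up. A row lasts 1/10 s, in which the tool goes at most 50 mm and 8.59 degrees, less where a joint would pass 70% of its speed; a pose out of reach is approached as far as the arm can. A call is refused whole if a number of a shift passes 5 or a number of a turn 8.59, either way. A call with a gripper value outside its range is refused whole. The fingers move at their own pace and stop on an object; the grip force is fixed at half the most. Time passes only in rows, so rows that do not move let the fingers close. It gives the time, the measured TCP pose, the force, the opening and the grip force at its end, in the units of the state.
- observe(): the state, without advancing time (a new reading comes with each control period).
- get_image(name): name is "side" or "top"; returns a dict with "img" (420x560x3 uint8, red, green, blue), "mtx" (3x3 intrinsics, pixels), "R" (3x3) and "t" (3): a world point X has camera coordinates R X + t. Camera axes: x right, y down, z forward; pixel columns grow to the right and rows downward; lengths in mm; the calibration is good to about 2 mm. A picture is of the moment at which its call begins. There is no depth.
- close_job(): hands the job in; it is judged then, once.
The state is a dict: "clock": time; "joint_pos": joint angles; "qd": joint speeds; "effort": joint torques, N m; "position": TCP position; "tcp_rot": TCP orientation; "wrist_force": force on the tool from outside, world axes, zero at the start; "moment": the same for the moment, N m; "grip_width": finger opening in mm; "grasp_force": force on a finger pad.
Only numpy, scipy, OpenCV 4.12 (cv2) and the standard library are available. Lean on these libraries where they do the work, as an engineer would, in place of code of your own. Each camera call takes 0.05 s, during which the arm holds its last target. There are 200 camera calls.

## Task

A slim and a stout capped vial were taken out of the white vial carrier on the orbital mixer and stand on the table: put each back, upright and right down, into the empty bore that fits it. Then pinch the carrier's two side catches together and lift it, with all four vials in it, up out of its cradle; finish while holding it by the catches, level and still, about 10 cm above its seat, and do not put it down or let go. Leave everything else standing where it is.

Things in the scene. Friction and masses are not known exactly. Their poses are not given: they have to be found in the camera images.
- mixer: Grey orbital mixer, fixed, 210 (x) x 200 (y) mm, with a platform and a steel cradle on top, cradle floor 85 mm above the table. Origin: centre of underside; -x is the front (two knobs). Low stops leave the carrier 1.25 mm play. Beside the middle of each long side of the carrier a keeper, 28 mm long, 28 to 40 mm off the centre line, 14 mm high above the cradle floor, holds its catch.
- carrier: White block 36 (x) x 124 (y) x 46 mm high, 0.2 to 0.4 kg, in the mixer's cradle, turned like the mixer, hooked down until both side catches are pinched. Origin: centre of underside; y runs along four blind bores (28 mm apart, 38 mm deep). From -y to +y: stout taken, slim empty, slim taken, stout empty. Slim bores 18.5 mm wide, stout 24.5 mm; a seated vial stands 22 mm out of the top.
- bore_slim_empty (a point): Centre of the floor of the empty slim bore (8 mm above the carrier's underside); its mouth, in the top face, is 38 mm above. Fingertips lower than the top face hit it, so hold the vial by its cap and let go a little before it is down (10 mm is fine): it drops home.
- bore_stout_empty (a point): Centre of the floor of the empty stout bore; its mouth is 38 mm above.
- bore_slim_taken (a point): Centre of the floor of the slim bore that already holds a vial.
- bore_stout_taken (a point): Centre of the floor of the stout bore that already holds a vial.
- catch_front_pad (a point): Middle of the outer face of the catch on the carrier's -x side: grey ribbed upright paddle, 32 mm wide (y), from 20 to 44 mm above the carrier's underside (this point at 32), outer face 30.5 mm from the carrier's centre line when free. Axes as the carrier's.
- catch_back_pad (a point): The same for the catch on the carrier's +x side. The two outer faces are 61 mm apart free, 47 mm fully pinched. Take both from above, fingers across them along the carrier's x, tips 20 to 24 mm above the carrier's underside, clear of the keepers below.
- catch_front (a joint): Inward travel of the front catch: 0 free (spring pushes out with 1.5 N), 0.007 m fully in (5.7 N). Its hook is clear of the keeper from about 0.0055 m. Pinch with 15 to 40 N.
- catch_back (a joint): Inward travel of the back catch, likewise.
- slim_vial: Loose slim vial, amber glass with a black screw cap of the same diameter: 16 mm diameter, 60 mm high (cap the top 17 mm), 20 g, standing on the table. Origin: centre of its underside, z up.
- stout_vial: Loose stout vial, amber glass with a black cap: 22 mm diameter, 60 mm high (cap the top 17 mm), 35 g, standing on the table. Origin: centre of its underside.
- slim_resident: Slim vial already in the carrier, same make as the loose ones. Origin: centre of its underside.
- stout_resident: Stout vial already in the carrier, same make as the loose ones. Origin: centre of its underside.
- dropper: Bystander: white dropper bottle, 28 mm diameter, 78 mm high, standing among the vials. Origin: centre of its underside.
- jar: Bystander: small glass jar with a brass lid, 46 mm diameter, 53 mm high, standing among the vials. Origin: centre of its underside.
- wash_bottle: Bystander: translucent wash bottle, 74 mm diameter, 172 mm high with a side spout. Origin: centre of its underside.
- beaker: Bystander: small glass beaker, 52 mm across, 62 mm high. Origin: centre of its underside.
- swab_jar: Bystander: glass clip-top jar, 96 mm across, 97 mm high. Origin: centre of its underside.
- bone_folder: Bystander: white folder, 140 x 20 x 6 mm, lying on the 4 mm glass plate. Origin: underside, near its middle.
- tweezers: Bystander: steel tweezers, 138 x 9 x 5 mm, lying on the glass plate. Origin: underside.

How it is judged (in metres and radians):
On the way:
1. both loose vials are right down in their own bores (within 6 mm of the bore floor's centre), let go, with the carrier still seated in its cradle and the other two vials in it (distance between slim_vial and bore_slim_empty below 0.006 m and distance between stout_vial and bore_stout_empty below 0.006 m and distance between slim_resident and bore_slim_taken below 0.006 m and distance between stout_resident and bore_stout_taken below 0.006 m and z of carrier in the frame of mixer below 0.088 m and contact force between the fingers and slim_vial below 0.1 N and contact force between the fingers and stout_vial below 0.1 N), for 0.2 s.
At the end, for the whole second after the job is handed in: Held by its two pinched catches (each over 5 mm in, finger force over 4 N), carrier underside 60 mm or more above its seat, level within 0.2 rad, under 0.03 m/s, touching neither mixer nor wash bottle, each of the four vials within 6 mm of its own bore floor's centre (distance between slim_vial and bore_slim_empty below 0.006 m and distance between stout_vial and bore_stout_empty below 0.006 m and distance between slim_resident and bore_slim_taken below 0.006 m and distance between stout_resident and bore_stout_taken below 0.006 m and z of carrier in the frame of mixer above 0.145 m and angle between carrier's own z axis and vertical below 0.2 rad and linear speed of carrier below 0.03 m/s and value of joint each of catch_front, catch_back above 0.005 m and contact force between the fingers and carrier above 4 N and contact force between carrier and mixer below 0.05 N and contact force between carrier and wash_bottle below 0.05 N); the arm keeps its last pose, push and grip.
It fails at once if a bystander is shifted more than 30 mm (distance of any of dropper, jar, wash_bottle, beaker, swab_jar, bone_folder, tweezers from where it was at the start of the episode above 0.03 m).
It fails at once if a vial is tipped over (more than about 50 degrees) (angle between any of slim_vial, stout_vial, slim_resident, stout_resident's own z axis and vertical above 0.9 rad).
It also fails if it takes over 69 s, if anything falls off the work surface, if the arm or the gripper's body presses on something with over 40 N, if the wrist force passes 120 N, or if a joint passes its speed limit or range.

## Working session

There is one attempt and no reset: what is moved stays moved. The work goes in short steps, Python scripts to look and compute and a tool call to move; the robot and the scene stay as the last step left them, time stands still between calls to the robot, and variables do not carry over. Pictures are saved under pics/ and viewed, at most 10 in all, crops included, and the job is handed in when it is done.

Besides the shell and the picture viewer there is one more tool, called after "Call:" by a JSON object that holds its "op" and its "data". step_arm: Moves the arm, as the interface text tells. Its arguments: {"type":"object","properties":{"moves":{"type":"array"}},"required":["moves"]}

```bash
mkdir -p pics
python3 - <<'E'
from plant import *
import cv2,pickle
s=observe();print({k:s[k] for k in("clock","position","tcp_rot","grip_width")})
for n in("side","top"):
    d=get_image(n);pickle.dump(d,open(n+".pkl","wb"));cv2.imwrite(f"pics/{n}0.png",d["img"][:,:,::-1]);print(n,d["mtx"],d["R"],d["t"])
E
```

```text
{'clock': 0.0, 'position': array([201.18461877, 643.89133451, 212.78958513]), 'tcp_rot': array([ 1.50839718e-01,  9.88558041e-01, -6.13551715e-04, -5.50271472e-05]), 'grip_width': 94.07522205365507}
side [[501.60959138   0.         275.34163059]
 [  0.         501.60959138 214.14442137]
 [  0.           0.           1.        ]] [[-0.95118063 -0.30813266  0.01759734]
 [-0.22730976  0.66083756 -0.71527896]
 [ 0.20877182 -0.68435955 -0.69861745]] [544.07452746 280.86285221 995.55580452]
top [[464.27301767   0.         273.2515795 ]
 [  0.         464.27301767 214.01282364]
 [  0.           0.           1.        ]] [[-0.00656418 -0.99995212 -0.00725805]
 [-0.9973369   0.00707389 -0.07258839]
 [ 0.07263625  0.00676223 -0.99733557]] [ -98.28677029  614.82767949 1096.03327828]
```

View pics/side0.png

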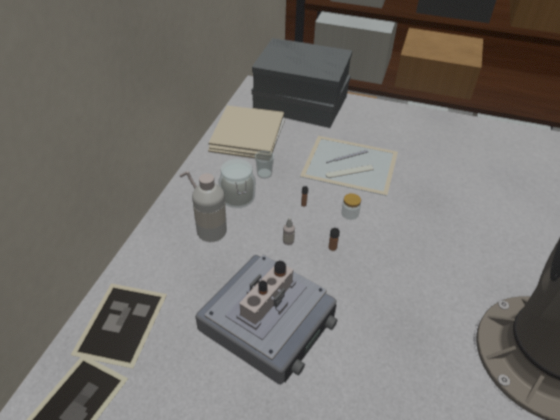

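View pics/top0.png

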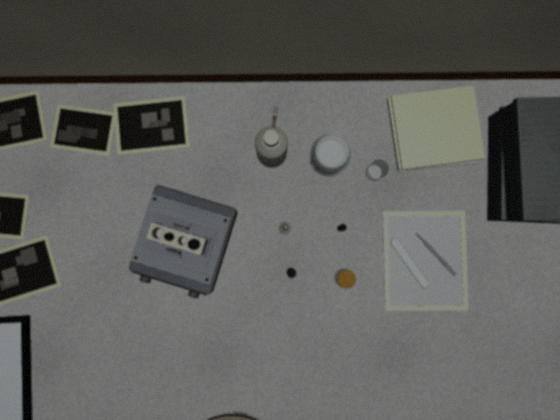

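The side view shows the slim vial at about (304,196), the stout at (334,239) and the carrier at about (265,290). In the top view the vials are at (342,227) and (291,272), and the carrier runs (150,230) to (207,246). I'll enlarge these areas.

Run:
```python
import cv2,pickle,numpy as np
def crop(n,x,y,w,h,s):
    im=pickle.load(open(n+".pkl","rb"))["img"][y:y+h,x:x+w,::-1]
    im=cv2.resize(im,None,fx=s,fy=s,interpolation=cv2.INTER_CUBIC)
    im=cv2.convertScaleAbs(im,alpha=1.5)
    for i in range(0,w,10):
        cv2.line(im,(i*s,0),(i*s,6 if (x+i)%50 else 14),(0,255,0)); 
        if i%20==0: cv2.putText(im,str(x+i),(i*s,24),0,.35,(0,255,0))
    for i in range(0,h,10):
        cv2.line(im,(0,i*s),(8,i*s),(0,255,0)); cv2.putText(im,str(y+i),(10,i*s+4),0,.35,(0,255,0))
    return im
cv2.imwrite("pics/c1.png",crop("top",125,180,120,100,6))
cv2.imwrite("pics/c2.png",crop("side",190,250,150,110,5))
a=crop("top",270,210,90,80,4);b=crop("side",270,170,90,100,4)
a=cv2.copyMakeBorder(a,0,80,0,0,0);cv2.imwrite("pics/c3.png",np.hstack([a,b]))
```

```text
(no output)
```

View pics/c1.png

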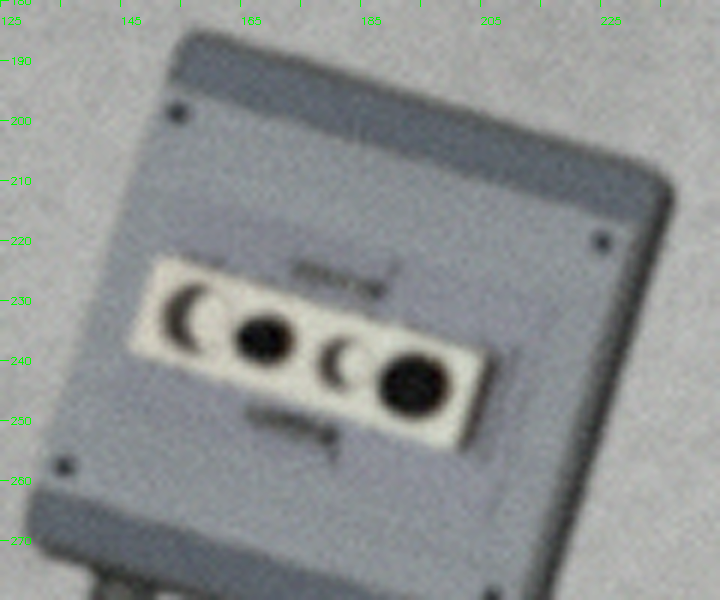

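View pics/c2.png

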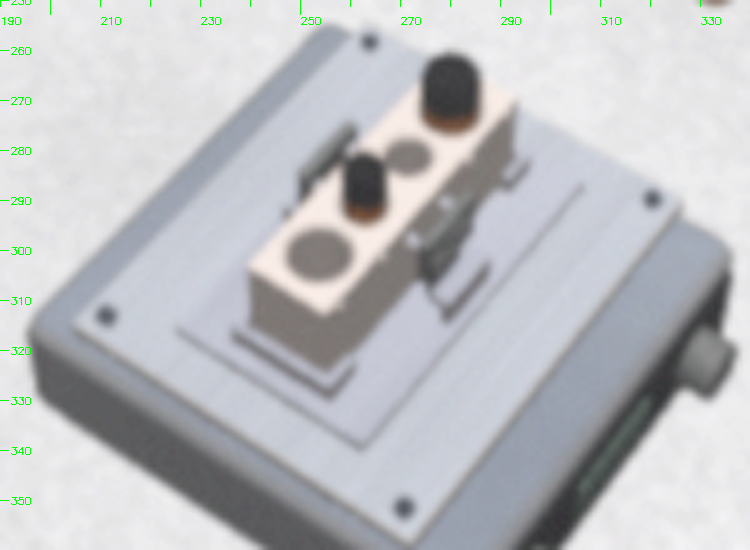

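View pics/c3.png

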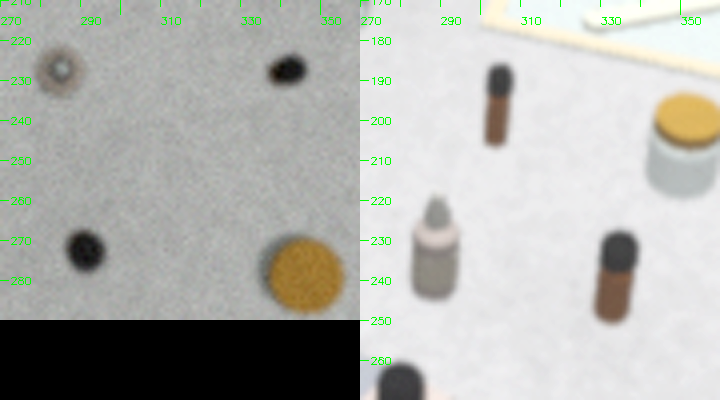

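The crops give usable edges. The carrier's top-face corners and both empty mouths are clear in both views. The slim vial spans x 301–308.5, y 186–206.5 in the side view and the stout 328.5–339.5, 227.5–250.8. Next I'll fit the poses from these.

```bash
cat > h.py <<'E'
import pickle,numpy as np
from scipy.optimize import least_squares
C={n:pickle.load(open(f"{n}.pkl","rb")) for n in("side","top")}
def proj(n,X):
    d=C[n];p=np.atleast_2d(X)@d["R"].T+d["t"];q=p@d["mtx"].T;return q[:,:2]/q[:,2:]
def cyl(x,y,z,r,h):
    a=np.linspace(0,2*np.pi,72);c=np.c_[x+r*np.cos(a),y+r*np.sin(a)]
    return np.vstack([np.c_[c,0*a+z],np.c_[c,0*a+z+h]])
def box(n,P): q=proj(n,P);return np.r_[q.min(0),q.max(0)]
def carr(p,L):
    c,s=np.cos(p[2]),np.sin(p[2]);L=np.array(L,float);return np.c_[p[0]+c*L[:,0]-s*L[:,1],p[1]+s*L[:,0]+c*L[:,1],85+L[:,2]]
E
python3 - <<'E'
from h import *
for nm,r,s,t in(("slim",8,(301.2,186.2,308.5,206.5),(337,223.5,346.5,231.5)),("stout",11,(328.6,227.7,339.4,250.7),(286.4,267.5,296.4,278))):
    for w in((1,1),(1,0),(0,1)):
        f=least_squares(lambda p:np.r_[w[0]*(box("side",cyl(*p,0,r,60))-s),w[1]*(box("top",cyl(*p,0,r,60))-t)],[650,0])
        print(nm,w,f.x.round(1),f.fun.round(1))
tp=[(157,255),(492,350),(460,452),(130,352),(196,318),(347,363)];tl=[(18,62,46),(18,-62,46),(-18,-62,46),(-18,62,46),(0,42,46),(0,-14,46)]
sp=[(249,268),(325,316),(517,103),(320,255),(409,157)];sl=[(18,62,46),(-18,62,46),(-18,-62,46),(0,42,46),(0,-14,46)]
tp=np.array(tp)/6+[125,180];sp=np.array(sp)/5+[190,250]
for w in((1,1),(1,0),(0,1)):
    f=least_squares(lambda p:np.r_[w[0]*(proj("side",carr(p,sl))-sp).ravel(),w[1]*(proj("top",carr(p,tl))-tp).ravel()],[650,150,-.2])
    print("carr",w,f.x.round(3),f.fun.round(1))
    print(carr(f.x,[(0,42,8),(0,-14,8)]).round(1))
for nm,n,c in(("drop","top",(285,227)),("jar","top",(346.5,278.5))):
    print(nm,least_squares(lambda p:(proj(n,[*p,60])-c).ravel(),[650,0]).x)
E
```

```text
slim (1, 1) [ 579.5 -264.2] [-0.2 -1.5  0.1 -0.1 -0.8  0.3 -0.1  0.1]
slim (1, 0) [ 578.6 -261.5] [-0.2 -0.7  0.2  0.7 -0.   0.  -0.   0. ]
slim (0, 1) [ 579.9 -265.2] [-0.  -0.   0.  -0.  -0.4  0.1  0.4 -0.1]
stout (1, 1) [ 474.4 -142.9] [-0.3 -1.4  0.9 -0.  -0.6 -0.2 -0.5 -0. ]
stout (1, 0) [ 474.5 -140.5] [-0.6 -0.7  0.6  0.7 -0.  -0.  -0.  -0. ]
stout (0, 1) [ 474.1 -144.3] [-0.  -0.   0.  -0.  -0.  -0.1  0.   0.1]
carr (1, 1) [ 5.54176e+02  1.09249e+02 -2.96000e-01] [ 0.1 -1.2  0.8 -1.2  0.4 -2.1  0.4 -1.2  0.2 -1.2 -0.5  0.  -1.9  0.5
 -1.4 -0.5 -1.  -0.2 -0.7  0.1 -1.3 -0. ]
[[566.4 149.4  93. ]
 [550.1  95.9  93. ]]
carr (1, 0) [ 5.53621e+02  1.12399e+02 -3.07000e-01] [-0.4  0.   0.1  0.2  0.4 -0.6 -0.1  0.1 -0.   0.1 -0.   0.  -0.   0.
 -0.   0.  -0.  -0.  -0.   0.  -0.   0. ]
[[566.3 152.4  93. ]
 [549.4  99.1  93. ]]
carr (0, 1) [ 5.54161e+02  1.06798e+02 -2.90000e-01] [ 0.  -0.   0.  -0.   0.  -0.   0.  -0.   0.  -0.   0.6  0.2 -0.7  0.3
 -0.2 -0.7  0.1 -0.   0.4  0.2 -0.1 -0. ]
[[566.2 147.   93. ]
 [550.2  93.4  93. ]]
drop [ 580.95982365 -129.80846962]
jar [ 461.46125274 -270.24460006]
```

```bash
cat > go.py <<'E'
import sys,json,numpy as np
from scipy.spatial.transform import Rotation as Ro
from plant import *
# go.py x y z yaw n [x y z yaw n ...] : yaw(deg)= direction of tool y
def plan(*a):
    s=observe();p=np.array(s["position"]);R=Ro.from_quat(s["tcp_rot"])
    print("at",p.round(2),"yaw",round(np.degrees(np.arctan2(*R.as_matrix()[1::-1,1])),2),"tilt",R.as_matrix()[:2,2].round(4),"t",s["clock"],"w",round(s["grip_width"],1),"F",np.round(s["wrist_force"],1),"j7",round(s["joint_pos"][6],2))
    for i in range(0,len(a),5):
        x,y,z,yaw,n=a[i:i+5];n=int(n);yr=np.radians(yaw)
        G=Ro.from_matrix(np.array([[-np.sin(yr),np.cos(yr),0],[np.cos(yr),np.sin(yr),0],[0,0,-1]]).T)
        # columns: x=(-sin,cos), y=(cos,sin), z=-1
        for k in range(n,0,-1):
            d=R.inv().apply((np.array([x,y,z])-p)/k)/10;v=np.degrees((R.inv()*G).as_rotvec())/k
            d=d.round(2);v=v.round(2);p=p+R.apply(d)*10;R=R*Ro.from_rotvec(np.radians(v));print(d.tolist(),v.tolist())
        print("--",p.round(1))
if __name__=="__main__": plan(*map(float,sys.argv[1:]))
E
python3 go.py 480 300 213 72.6 10 474.4 -142.4 190 72.6 10 474.4 -142.4 110 72.6 5 474.4 -142.4 50 72.6 5
```

```text
at [201.17 643.92 212.86] yaw 72.65 tilt [-0.0002 -0.0011] t 0.1 w 94.1 F [ 0.1 -0.2 -1.3] j7 -0.07
[-3.69, -2.45, 0.0] [-0.01, 0.0, 0.01]
[-3.69, -2.45, 0.0] [-0.01, 0.0, 0.0]
[-3.69, -2.45, 0.0] [-0.01, 0.0, 0.01]
[-3.69, -2.45, 0.0] [-0.0, 0.0, 0.0]
[-3.69, -2.45, 0.0] [-0.01, 0.0, 0.01]
[-3.69, -2.45, 0.0] [-0.0, 0.0, 0.0]
[-3.68, -2.45, 0.0] [-0.01, 0.0, 0.01]
[-3.69, -2.45, 0.0] [-0.0, 0.0, 0.0]
[-3.68, -2.45, 0.0] [-0.01, 0.0, 0.01]
[-3.69, -2.45, 0.0] [-0.0, 0.01, 0.0]
-- [480. 300. 213.]
[-1.27, -4.24, 0.23] [-0.0, -0.0, 0.0]
[-1.27, -4.24, 0.23] [-0.0, -0.0, 0.0]
[-1.27, -4.24, 0.23] [-0.0, -0.0, 0.0]
[-1.27, -4.24, 0.23] [-0.0, -0.0, 0.0]
[-1.27, -4.24, 0.23] [-0.0, -0.0, 0.0]
[-1.27, -4.24, 0.23] [-0.0, -0.0, 0.0]
[-1.27, -4.24, 0.23] [-0.0, -0.0, 0.0]
[-1.27, -4.23, 0.23] [-0.0, -0.0, 0.0]
[-1.27, -4.24, 0.23] [-0.0, -0.0, 0.0]
[-1.26, -4.23, 0.24] [-0.0, -0.0, 0.0]
-- [ 474.4 -142.4  190. ]
[-0.0, -0.0, 1.6] [-0.0, -0.0, 0.0]
[-0.0, -0.0, 1.6] [-0.0, -0.0, 0.0]
[-0.0, -0.0, 1.6] [-0.0, -0.0, 0.0]
[-0.0, -0.0, 1.6] [-0.0, -0.0, 0.0]
[-0.0, -0.0, 1.6] [-0.0, -0.0, 0.0]
-- [ 474.4 -142.4  110. ]
[-0.0, -0.0, 1.2] [-0.0, -0.0, 0.0]
[-0.0, -0.0, 1.2] [-0.0, -0.0, 0.0]
[-0.0, -0.0, 1.2] [-0.0, -0.0, 0.0]
[-0.0, -0.0, 1.2] [-0.0, -0.0, 0.0]
[-0.0, -0.0, 1.2] [-0.0, -0.0, 0.0]
-- [ 474.4 -142.4   50. ]
```

Call:
{"op": "step_arm", "data": {"moves": [{"offset": [-3.7, -2.45, 0], "turn": [0, 0, 0], "gripper": 6}, {"offset": [-3.7, -2.45, 0], "turn": [0, 0, 0], "gripper": 6}, {"offset": [-3.7, -2.45, 0], "turn": [0, 0, 0], "gripper": 6}, {"offset": [-3.7, -2.45, 0], "turn": [0, 0, 0], "gripper": 6}, {"offset": [-3.7, -2.45, 0], "turn": [0, 0, 0], "gripper": 6}]}}

```text
clock: 0.6
position: [342.1, 470.4, 213.3]
tcp_rot: [0.151, 0.989, -0.0, -0.0]
wrist_force: [1.1, -0.3, 0.6]
grip_width: 60.8
grasp_force: 0.0
```

Call:
{"op": "step_arm", "data": {"moves": [{"offset": [-3.7, -2.45, 0], "turn": [0, 0, 0], "gripper": 6}, {"offset": [-3.7, -2.45, 0], "turn": [0, 0, 0], "gripper": 6}, {"offset": [-3.7, -2.45, 0], "turn": [0, 0, 0], "gripper": 6}, {"offset": [-3.7, -2.45, 0], "turn": [0, 0, 0], "gripper": 6}, {"offset": [-3.7, -2.45, 0], "turn": [0, 0, 0], "gripper": 6}]}}

```text
clock: 1.1
position: [482.1, 298.4, 213.4]
tcp_rot: [0.151, 0.989, -0.0, -0.0]
wrist_force: [-0.2, 0.9, 0.6]
grip_width: 60.0
grasp_force: 0.0
```

Call:
{"op": "step_arm", "data": {"moves": [{"offset": [-1.25, -4.25, 0.2], "turn": [0, 0, 0], "gripper": 6}, {"offset": [-1.25, -4.25, 0.2], "turn": [0, 0, 0], "gripper": 6}, {"offset": [-1.25, -4.25, 0.2], "turn": [0, 0, 0], "gripper": 6}, {"offset": [-1.25, -4.25, 0.2], "turn": [0, 0, 0], "gripper": 6}, {"offset": [-1.25, -4.25, 0.2], "turn": [0, 0, 0], "gripper": 6}]}}

```text
clock: 1.6
position: [477.2, 76.8, 203.3]
tcp_rot: [0.151, 0.989, 0.0, -0.0]
wrist_force: [1.8, 0.9, -0.1]
grip_width: 59.7
grasp_force: 0.0
```

Call:
{"op": "step_arm", "data": {"moves": [{"offset": [-1.25, -4.25, 0.2], "turn": [0, 0, 0], "gripper": 6}, {"offset": [-1.25, -4.25, 0.2], "turn": [0, 0, 0], "gripper": 6}, {"offset": [-1.25, -4.25, 0.2], "turn": [0, 0, 0], "gripper": 6}, {"offset": [-1.25, -4.25, 0.2], "turn": [0, 0, 0], "gripper": 6}, {"offset": [-1.25, -4.25, 0.2], "turn": [0, 0, 0], "gripper": 6}]}}

```text
clock: 2.1
position: [473.5, -144.5, 193.5]
tcp_rot: [0.151, 0.989, 0.0, 0.0]
wrist_force: [0.2, 0.5, 0.4]
grip_width: 59.6
grasp_force: 0.0
```

```bash
python3 go.py 474.4 -142.4 110 72.6 4 474.4 -142.4 50 72.6 4
```

```text
at [ 473.45 -144.55  193.47] yaw 72.66 tilt [0.0002 0.0002] t 2.1 w 59.6 F [0.2 0.5 0.4] j7 1.55
[-0.01, 0.06, 2.09] [0.0, 0.0, 0.02]
[-0.01, 0.06, 2.09] [0.0, 0.0, 0.01]
[-0.0, 0.06, 2.08] [0.01, 0.0, 0.02]
[-0.01, 0.05, 2.09] [0.0, 0.01, 0.01]
-- [ 474.4 -142.4  110. ]
[0.0, 0.0, 1.5] [0.0, -0.0, 0.0]
[0.0, 0.0, 1.5] [0.0, -0.0, 0.0]
[0.0, 0.0, 1.5] [0.0, -0.0, 0.0]
[0.0, 0.0, 1.5] [0.0, -0.0, 0.0]
-- [ 474.4 -142.4   50. ]
```

Call:
{"op": "step_arm", "data": {"moves": [{"offset": [0, 0.23, 3.5], "turn": [0, 0, 0], "gripper": 6}, {"offset": [-0.03, 0, 3.5], "turn": [0, 0, 0], "gripper": 6}, {"offset": [0, 0, 3.5], "turn": [0, 0, 0], "gripper": 6}, {"offset": [0, 0, 3.5], "turn": [0, 0, 0], "gripper": 6}, {"offset": [0, 0, 2], "turn": [0, 0, 0], "gripper": 6}]}}

```text
clock: 2.6
position: [473.5, -140.6, 31.0]
tcp_rot: [0.151, 0.989, -0.0, -0.001]
wrist_force: [0.7, -0.1, 0.9]
grip_width: 60.2
grasp_force: 0.0
```

Call:
{"op": "step_arm", "data": {"moves": [{"offset": [0, 0, 1.0], "turn": [0, 0, 0], "gripper": 4}, {"offset": [0, 0, 0], "turn": [0, 0, 0], "gripper": 3}, {"offset": [0, 0, 0], "turn": [0, 0, 0], "gripper": 2.2}, {"offset": [0, 0, 0], "turn": [0, 0, 0], "gripper": 2}, {"offset": [0, 0, 0], "turn": [0, 0, 0], "gripper": 2}]}}

```text
clock: 3.1
position: [475.5, -140.8, 24.4]
tcp_rot: [0.151, 0.989, 0.0, 0.001]
wrist_force: [0.2, -0.2, 0.4]
grip_width: 23.5
grasp_force: 0.1
```

Call:
{"op": "step_arm", "data": {"moves": [{"offset": [0, 0, 0], "turn": [0, 0, 0], "gripper": 2}, {"offset": [0, 0, 0], "turn": [0, 0, 0], "gripper": 5}, {"offset": [0, 0, 0], "turn": [0, 0, 0], "gripper": 6}]}}

```text
clock: 3.4
position: [475.0, -140.7, 23.7]
tcp_rot: [0.151, 0.989, 0.0, 0.0]
wrist_force: [1.0, 0.2, -0.2]
grip_width: 33.9
grasp_force: 0.0
```

```bash
python3 go.py 474.4 -142.4 23 -17 11
```

```text
at [ 475.03 -140.72   23.73] yaw 72.66 tilt [0.0004 0.    ] t 3.4 w 33.9 F [ 1.   0.2 -0.2] j7 1.75
[0.0, -0.02, 0.01] [0.0, 0.0, 8.15]
[-0.0, -0.02, 0.01] [0.0, 0.0, 8.15]
[-0.0, -0.02, 0.01] [0.0, 0.0, 8.15]
[-0.01, -0.01, 0.01] [0.0, 0.0, 8.15]
[-0.01, -0.01, 0.0] [0.0, 0.0, 8.15]
[-0.01, -0.01, 0.01] [0.0, 0.0, 8.15]
[-0.01, -0.01, 0.0] [0.0, 0.0, 8.15]
[-0.01, -0.01, 0.01] [0.01, -0.0, 8.15]
[-0.01, -0.01, 0.0] [0.0, 0.0, 8.15]
[-0.02, -0.01, 0.01] [0.01, -0.0, 8.15]
[-0.02, -0.0, 0.0] [0.0, 0.0, 8.16]
-- [ 474.4 -142.4   23. ]
```

Call:
{"op": "step_arm", "data": {"moves": [{"offset": [0, 0, 0], "turn": [0, 0, 8.15], "gripper": 6}, {"offset": [0, 0, 0], "turn": [0, 0, 8.15], "gripper": 6}, {"offset": [0, 0, 0], "turn": [0, 0, 8.15], "gripper": 6}, {"offset": [0, 0, 0], "turn": [0, 0, 8.15], "gripper": 6}, {"offset": [0, 0, 0], "turn": [0, 0, 8.15], "gripper": 6}]}}

```text
clock: 3.9
position: [474.9, -140.7, 23.6]
tcp_rot: [0.488, 0.873, 0.0, 0.0]
wrist_force: [-0.0, -0.1, -0.2]
grip_width: 59.8
grasp_force: 0.0
```

Call:
{"op": "step_arm", "data": {"moves": [{"offset": [0, 0, 0], "turn": [0, 0, 8.15], "gripper": 6}, {"offset": [0, 0, 0], "turn": [0, 0, 8.15], "gripper": 6}, {"offset": [0, 0, 0], "turn": [0, 0, 8.15], "gripper": 6}, {"offset": [0, 0, 0], "turn": [0, 0, 8.15], "gripper": 6}, {"offset": [0, 0, 0], "turn": [0, 0, 8.15], "gripper": 4}]}}

```text
clock: 4.4
position: [475.0, -140.7, 23.6]
tcp_rot: [0.761, 0.648, 0.0, 0.0]
wrist_force: [-1.2, 0.5, -0.5]
grip_width: 55.1
grasp_force: 0.0
```

Call:
{"op": "step_arm", "data": {"moves": [{"offset": [0, 0, 0], "turn": [0, 0, 8.15], "gripper": 3}, {"offset": [0, 0, 0], "turn": [0, 0, 0], "gripper": 2.4}, {"offset": [0, 0, 0], "turn": [0, 0, 0], "gripper": 2}, {"offset": [0, 0, 0], "turn": [0, 0, 0], "gripper": 2}, {"offset": [0, 0, 0], "turn": [0, 0, 0], "gripper": 2}]}}

```text
clock: 4.9
position: [474.9, -140.8, 23.6]
tcp_rot: [0.803, 0.596, 0.0, -0.0]
wrist_force: [0.3, -0.2, -0.8]
grip_width: 21.3
grasp_force: 30.0
```

```bash
python3 go.py 474.4 -142.4 50 -17 1;python3 -c "
from plant import *
print(observe()['grasp_force'])"
```

```text
at [ 474.93 -140.78   23.57] yaw -16.89 tilt [0.0002 0.0003] t 4.9 w 21.3 F [ 0.3 -0.2 -0.8] j7 0.55
[-0.17, -0.0, -2.64] [0.01, -0.02, 0.11]
-- [ 474.4 -142.4   50. ]
29.998884103260934
```

Call:
{"op": "step_arm", "data": {"moves": [{"offset": [0, 0, 0], "turn": [0, 0, 0], "gripper": 3}, {"offset": [0, 0, 0], "turn": [0, 0, 0], "gripper": 3}, {"offset": [0, 0, -1.35], "turn": [0, 0, 0], "gripper": 3}, {"offset": [0, 0, -1.35], "turn": [0, 0, 0], "gripper": 3}, {"offset": [0, 0, 0], "turn": [0, 0, 0], "gripper": 2}]}}

```text
clock: 5.4
position: [475.6, -141.0, 51.5]
tcp_rot: [0.804, 0.595, 0.001, 0.001]
wrist_force: [-0.6, 0.5, -0.3]
grip_width: 25.3
grasp_force: 0.0
```

Call:
{"op": "step_arm", "data": {"moves": [{"offset": [0, 0, 0], "turn": [0, 0, 0], "gripper": 2}, {"offset": [0, 0, 0], "turn": [0, 0, 0], "gripper": 2}, {"offset": [0, 0, 0], "turn": [0, 0, 0], "gripper": 2}]}}

```text
clock: 5.7
position: [475.4, -140.9, 50.7]
tcp_rot: [0.804, 0.595, 0.0, 0.0]
wrist_force: [-2.3, 1.5, 21.3]
grip_width: 21.3
grasp_force: 30.0
```

```bash
python3 go.py 474.9 -140.8 230 -17.2 5 566.3 151.5 230 -17.2 7 566.3 151.5 200 -17.2 3;python3 -c "
from plant import *
print(observe()['grasp_force'])
from h import *
print([(-C[n]['R'].T@C[n]['t']).round() for n in C])"
```

```text
at [ 475.45 -140.91   50.68] yaw -17.0 tilt [0.0009 0.0003] t 5.7 w 21.3 F [-2.3  1.5 21.3] j7 0.5
[0.0, -0.01, -3.59] [0.01, -0.01, 0.04]
[0.0, -0.01, -3.59] [0.01, -0.01, 0.04]
[0.0, -0.01, -3.58] [0.01, -0.0, 0.04]
[0.0, -0.01, -3.59] [0.01, -0.01, 0.04]
[-0.0, -0.01, -3.58] [0.01, -0.0, 0.04]
-- [ 474.9 -140.8  230. ]
[4.38, 0.01, -0.0] [-0.0, -0.0, 0.0]
[4.37, 0.01, -0.0] [-0.0, -0.0, 0.0]
[4.38, 0.01, -0.0] [-0.0, -0.0, 0.0]
[4.37, 0.02, -0.0] [-0.0, -0.0, 0.0]
[4.38, 0.01, -0.0] [-0.0, -0.0, 0.0]
[4.37, 0.02, -0.0] [-0.0, -0.0, 0.0]
[4.38, 0.01, -0.0] [-0.0, -0.0, 0.0]
-- [566.3 151.6 230. ]
[-0.0, 0.0, 1.0] [-0.0, -0.0, 0.0]
[-0.0, 0.0, 1.0] [-0.0, -0.0, 0.0]
[-0.0, 0.0, 1.0] [-0.0, -0.0, 0.0]
-- [566.3 151.6 200. ]
30.00469207763672
[array([374., 663., 887.]), array([ 533., -110., 1137.])]
```

Call:
{"op": "step_arm", "data": {"moves": [{"offset": [0, 0, -1.5], "turn": [0, 0, 0], "gripper": 2}, {"offset": [0, 0, -3.5], "turn": [0, 0, 0], "gripper": 2}, {"offset": [0, 0, -4.5], "turn": [0, 0, 0], "gripper": 2}, {"offset": [0, 0, -4.5], "turn": [0, 0, 0], "gripper": 2}, {"offset": [0, 0, -4], "turn": [0, 0, 0], "gripper": 2}]}}

```text
clock: 6.2
position: [474.6, -141.0, 231.7]
tcp_rot: [0.804, 0.595, -0.0, -0.0]
wrist_force: [0.7, 0.5, 0.5]
grip_width: 21.5
grasp_force: 30.0
```

Call:
{"op": "step_arm", "data": {"moves": [{"offset": [4.35, 0, 0], "turn": [0, 0, 0], "gripper": 2}, {"offset": [4.35, 0, 0], "turn": [0, 0, 0], "gripper": 2}, {"offset": [4.35, 0, 0], "turn": [0, 0, 0], "gripper": 2}, {"offset": [4.35, 0, 0], "turn": [0, 0, 0], "gripper": 2}, {"offset": [4.35, 0, 0], "turn": [0, 0, 0], "gripper": 2}]}}

```text
clock: 6.7
position: [538.6, 69.5, 229.8]
tcp_rot: [0.804, 0.595, -0.0, -0.0]
wrist_force: [1.1, 0.5, -0.1]
grip_width: 20.8
grasp_force: 30.0
```

Call:
{"op": "step_arm", "data": {"moves": [{"offset": [4.3, 0, 0], "turn": [0, 0, 0], "gripper": 2}, {"offset": [4.3, 0.05, 0.5], "turn": [0, 0, 0], "gripper": 2}, {"offset": [0, 0, 1.5], "turn": [0, 0, 0], "gripper": 2}, {"offset": [0, 0, 0.8], "turn": [0, 0, 0], "gripper": 2}, {"offset": [0, 0, 0], "turn": [0, 0, 0], "gripper": 2}]}}

```text
clock: 7.2
position: [563.2, 148.0, 201.1]
tcp_rot: [0.804, 0.594, -0.001, -0.0]
wrist_force: [-0.5, 0.5, -0.4]
grip_width: 20.8
grasp_force: 30.0
```

```bash
python3 go.py 566.3 151.5 190 -17.2 1
cat > crop.py <<'E'
import cv2
from plant import *
def crop(n,x,y,w,h,s,out,im=None):
    im=(get_image(n)["img"] if im is None else im)[y:y+h,x:x+w,::-1]
    im=cv2.convertScaleAbs(cv2.resize(im,None,fx=s,fy=s,interpolation=cv2.INTER_CUBIC),alpha=1.5)
    for i in range(0,w,10):
        cv2.line(im,(i*s,0),(i*s,8),(0,255,0)); cv2.putText(im,str(x+i),(i*s,20),0,.35,(0,255,0))
    for i in range(0,h,10):
        cv2.line(im,(0,i*s),(8,i*s),(0,255,0)); cv2.putText(im,str(y+i),(10,i*s+4),0,.35,(0,255,0))
    cv2.imwrite(out,im)
E
python3 -c "
from crop import *
crop('side',215,230,90,75,8,'pics/c4.png',)
from h import *
print(box('side',cyl(566.3,151.5,153,11,43)))"
```

```text
at [563.22 147.95 201.13] yaw -17.08 tilt [-0.002  -0.0011] t 7.2 w 20.8 F [-0.5  0.5 -0.4] j7 -0.15
[0.43, 0.19, 1.11] [-0.09, 0.1, 0.12]
-- [566.3 151.5 190. ]
[247.29227956 273.56760766 260.03185946 298.4588779 ]
```

View pics/c4.png

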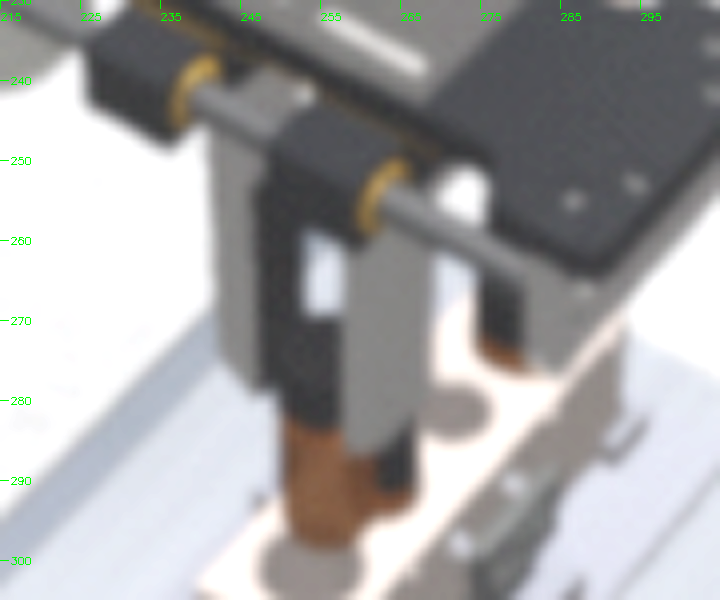

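The crop shows the held stout vial's left edge at x≈250.6 and its bottom edge at y≈298.7. The stout mouth centre is near (254,301). I'll compare these with the prediction to get the local shift of the side camera.

```bash
python3 -c "
from h import *
b=cyl(563.2,148,150.5,11,25);print('pred',box('side',b)); print('pred pickup',box('side',cyl(474.9,-140.8,0,11,60)))
print('top pickup',box('top',cyl(474.9,-140.8,0,11,60)))
T=np.array([0.,0]);
tp=[(157,255),(492,350),(460,452),(130,352),(196,318),(347,363)];tl=[(18,62,46),(18,-62,46),(-18,-62,46),(-18,62,46),(0,42,46),(0,-14,46)]
sp=[(249,268),(325,316),(517,103),(320,255),(409,157)];sl=[(18,62,46),(-18,62,46),(-18,-62,46),(0,42,46),(0,-14,46)]
tp=np.array(tp)/6+[125,180];sp=np.array(sp)/5+[190,250]
for ds,dt in(((0,0),(0,0)),((0,0),(-1.7,0)),((.3,.2),(-1.7,0.2)),((0,.5),(-1.7,0))):
    f=least_squares(lambda p:np.r_[(proj('side',carr(p,sl))-sp+ds).ravel(),(proj('top',carr(p,tl))-tp-dt).ravel()],[650,150,-.2])
    print(f.x.round(3),f.fun.round(1),carr(f.x,[(0,42,8),(0,-14,8)]).round(1).tolist())
"
```

```text
pred [249.86863705 279.80271748 262.29414601 298.23148075]
pred pickup [327.87238685 226.8313539  339.86936734 251.25989131]
top pickup [284.92135024 267.08900581 294.93299141 277.77439742]
[ 5.54176e+02  1.09249e+02 -2.96000e-01] [ 0.1 -1.2  0.8 -1.2  0.4 -2.1  0.4 -1.2  0.2 -1.2 -0.5  0.  -1.9  0.5
 -1.4 -0.5 -1.  -0.2 -0.7  0.1 -1.3 -0. ] [[566.4, 149.4, 93.0], [550.1, 95.9, 93.0]]
[ 5.54053e+02  1.11312e+02 -2.96000e-01] [-0.2 -0.3  0.5 -0.2  0.1 -1.3  0.1 -0.3 -0.1 -0.4  0.3  0.1 -1.1  0.6
 -0.7 -0.4 -0.2 -0.2  0.   0.2 -0.5  0.1] [[566.3, 151.5, 93.0], [550.0, 97.9, 93.0]]
[ 5.54169e+02  1.11242e+02 -2.98000e-01] [-0.  -0.2  0.7 -0.1  0.4 -1.1  0.3 -0.1  0.2 -0.2  0.4 -0.2 -1.1  0.4
 -0.7 -0.6 -0.2 -0.5  0.1 -0.1 -0.5 -0.2] [[566.5, 151.4, 93.0], [550.1, 97.9, 93.0]]
[ 5.54200e+02  1.10851e+02 -2.97000e-01] [-0.2 -0.   0.4  0.   0.2 -0.9  0.1 -0.  -0.1 -0.1  0.5  0.  -0.9  0.5
 -0.5 -0.5 -0.  -0.3  0.3  0.1 -0.3 -0. ] [[566.5, 151.0, 93.0], [550.1, 97.5, 93.0]]
```

```bash
python3 go.py 566.4 151.3 186 -17 3 566.4 151.3 176 -17 2
```

```text
at [563.65 147.82 202.07] yaw -17.11 tilt [-0.001  -0.0005] t 7.25 w 20.9 F [-1.5 -0.3  0.5] j7 -0.16
[0.14, 0.05, 0.54] [-0.02, 0.01, -0.04]
[0.14, 0.06, 0.53] [-0.01, 0.02, -0.04]
[0.13, 0.05, 0.54] [-0.02, 0.01, -0.03]
-- [566.4 151.3 186. ]
[0.0, 0.0, 0.5] [0.0, 0.0, -0.0]
[0.0, 0.0, 0.5] [0.0, 0.0, -0.0]
-- [566.4 151.3 176. ]
```

Call:
{"op": "step_arm", "data": {"moves": [{"offset": [0.14, 0.05, 0.5], "turn": [0, 0, 0], "gripper": 2}, {"offset": [0.14, 0.05, 0.5], "turn": [0, 0, 0], "gripper": 2}, {"offset": [0.14, 0.05, 0.5], "turn": [0, 0, 0], "gripper": 2}, {"offset": [0, 0, 0], "turn": [0, 0, 0], "gripper": 2}, {"offset": [0, 0, 0], "turn": [0, 0, 0], "gripper": 2}]}}

```text
clock: 7.75
position: [566.8, 152.8, 187.5]
tcp_rot: [0.804, 0.595, -0.0, 0.0]
wrist_force: [0.1, 0.8, 0.2]
grip_width: 21.1
grasp_force: 30.0
```

```bash
python3 go.py 566.4 151.3 178 -17 3
```

```text
at [566.8  152.79 187.45] yaw -17.01 tilt [-0.0001 -0.0001] t 7.75 w 21.1 F [0.1 0.8 0.2] j7 -0.15
[-0.05, 0.0, 0.32] [-0.0, 0.0, -0.0]
[-0.05, 0.0, 0.31] [-0.0, 0.01, -0.0]
[-0.05, 0.01, 0.32] [-0.0, 0.0, -0.01]
-- [566.5 151.3 178. ]
```

Call:
{"op": "step_arm", "data": {"moves": [{"offset": [-0.15, 0, 0], "turn": [0, 0, 0], "gripper": 2}, {"offset": [0, 0, 0.3], "turn": [0, 0, 0], "gripper": 2}, {"offset": [0, 0, 0.3], "turn": [0, 0, 0], "gripper": 2}, {"offset": [0, 0, 0.35], "turn": [0, 0, 0], "gripper": 2}, {"offset": [0, 0, 0], "turn": [0, 0, 0], "gripper": 2}]}}

```text
clock: 8.25
position: [567.4, 150.9, 178.7]
tcp_rot: [0.804, 0.595, 0.001, 0.001]
wrist_force: [0.7, -1.8, -0.1]
grip_width: 21.5
grasp_force: 30.0
```

Call:
{"op": "step_arm", "data": {"moves": [{"offset": [0, 0, 0], "turn": [0, 0, 0], "gripper": 2}]}}

```text
clock: 8.35
position: [566.7, 151.1, 178.0]
tcp_rot: [0.804, 0.595, 0.0, 0.0]
wrist_force: [0.7, -1.7, 0.2]
grip_width: 21.4
grasp_force: 30.0
```

Call:
{"op": "step_arm", "data": {"moves": [{"offset": [-0.05, 0, 0.4], "turn": [0, 0, 0], "gripper": 2}, {"offset": [0, 0, 0.4], "turn": [0, 0, 0], "gripper": 2}, {"offset": [0, 0, 0], "turn": [0, 0, 0], "gripper": 2}, {"offset": [0, 0, 0], "turn": [0, 0, 0], "gripper": 2}]}}

```text
clock: 8.75
position: [566.0, 150.9, 169.6]
tcp_rot: [0.804, 0.595, -0.0, 0.0]
wrist_force: [1.0, -1.6, -2.2]
grip_width: 21.2
grasp_force: 30.0
```

Call:
{"op": "step_arm", "data": {"moves": [{"offset": [0, 0, 0.5], "turn": [0, 0, 0], "gripper": 2}, {"offset": [0, 0, 0.5], "turn": [0, 0, 0], "gripper": 2}, {"offset": [0, 0, 0.5], "turn": [0, 0, 0], "gripper": 2}, {"offset": [0, 0, 0.4], "turn": [0, 0, 0], "gripper": 2}, {"offset": [0, 0, 0], "turn": [0, 0, 0], "gripper": 2}]}}

```text
clock: 9.25
position: [566.2, 150.8, 150.4]
tcp_rot: [0.804, 0.595, -0.0, 0.0]
wrist_force: [2.4, -2.8, -2.2]
grip_width: 21.2
grasp_force: 30.0
```

Call:
{"op": "step_arm", "data": {"moves": [{"offset": [0, 0, 0], "turn": [0, 0, 0], "gripper": 2}, {"offset": [0, 0, 0], "turn": [0, 0, 0], "gripper": 2}]}}

```text
clock: 9.45
position: [566.1, 150.9, 150.8]
tcp_rot: [0.804, 0.595, -0.0, 0.0]
wrist_force: [3.5, -3.1, -1.8]
grip_width: 21.2
grasp_force: 30.0
```

Call:
{"op": "step_arm", "data": {"moves": [{"offset": [0, 0, 0], "turn": [0, 0, 0], "gripper": 3}, {"offset": [0, 0, 0], "turn": [0, 0, 0], "gripper": 4}, {"offset": [0, 0, 0], "turn": [0, 0, 0], "gripper": 4}, {"offset": [0, 0, -1.5], "turn": [0, 0, 0], "gripper": 4}, {"offset": [0, 0, -3], "turn": [0, 0, 0], "gripper": 4}]}}

```text
clock: 9.95
position: [565.2, 150.8, 196.0]
tcp_rot: [0.804, 0.595, -0.001, -0.0]
wrist_force: [0.1, 0.3, 0.7]
grip_width: 39.9
grasp_force: 0.0
```

Call:
{"op": "step_arm", "data": {"moves": [{"offset": [0, 0, -3.5], "turn": [0, 0, 0], "gripper": 4}, {"offset": [0, 0, 0], "turn": [0, 0, 0], "gripper": 4}]}}

```text
clock: 10.15
position: [568.1, 150.8, 235.6]
tcp_rot: [0.804, 0.595, 0.003, 0.001]
wrist_force: [0.2, -0.5, -0.4]
grip_width: 40.0
grasp_force: 0.0
```

```bash
python3 go.py 579.4 -261.6 150 -17 9 579.4 -261.6 23 -17 5; python3 -c "
from crop import *
crop('side',215,230,90,95,6,'pics/c5.png')"
```

```text
at [568.12 150.82 235.59] yaw -17.03 tilt [0.0047 0.0022] t 10.15 w 40.0 F [ 0.2 -0.5 -0.4] j7 -0.18
[-4.35, 1.46, 0.94] [0.02, -0.02, -0.0]
[-4.35, 1.46, 0.94] [0.03, -0.02, -0.0]
[-4.35, 1.46, 0.94] [0.02, -0.02, -0.0]
[-4.35, 1.46, 0.95] [0.03, -0.02, -0.0]
[-4.34, 1.46, 0.95] [0.02, -0.02, -0.01]
[-4.35, 1.46, 0.95] [0.03, -0.02, -0.0]
[-4.34, 1.46, 0.94] [0.02, -0.03, -0.01]
[-4.35, 1.46, 0.95] [0.03, -0.02, -0.0]
[-4.34, 1.45, 0.95] [0.02, -0.03, -0.01]
-- [ 579.4 -261.6  150. ]
[-0.0, 0.0, 2.54] [0.0, 0.0, 0.0]
[-0.0, 0.0, 2.54] [0.0, 0.0, 0.0]
[-0.0, 0.0, 2.54] [0.0, 0.0, 0.0]
[-0.0, 0.0, 2.54] [0.0, 0.0, 0.0]
[-0.0, 0.0, 2.54] [0.0, 0.0, 0.0]
-- [ 579.4 -261.6   23. ]
```

View pics/c5.png

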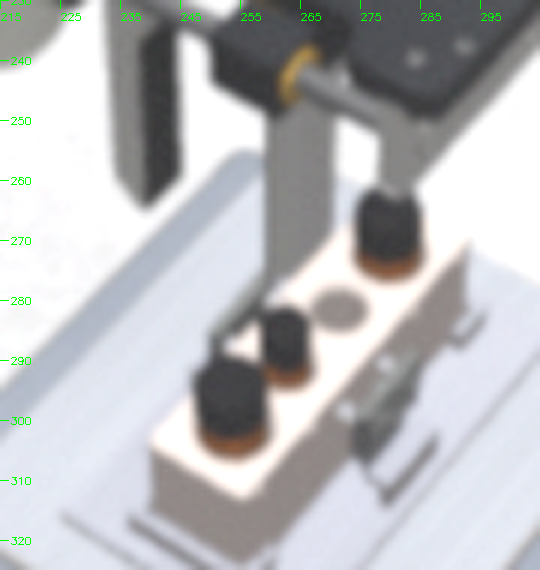

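The stout vial is seated in its bore: its cap is at about (253,296) with a thin amber band, like the residents. Now the slim vial.

Call:
{"op": "step_arm", "data": {"moves": [{"offset": [-4.35, 1.45, 0.8], "turn": [0, 0, 0], "gripper": 5}, {"offset": [-4.35, 1.45, 0.8], "turn": [0, 0, 0], "gripper": 5}, {"offset": [-4.35, 1.45, 0.8], "turn": [0, 0, 0], "gripper": 5}, {"offset": [-4.35, 1.45, 0.8], "turn": [0, 0, 0], "gripper": 5}, {"offset": [-4.35, 1.45, 0.8], "turn": [0, 0, 0], "gripper": 5}]}}

```text
clock: 10.7
position: [571.4, -79.6, 190.4]
tcp_rot: [0.804, 0.595, -0.0, -0.0]
wrist_force: [-0.0, 0.9, 0.0]
grip_width: 49.6
grasp_force: 0.0
```

Call:
{"op": "step_arm", "data": {"moves": [{"offset": [-4.35, 1.45, 1.1], "turn": [0, 0, 0], "gripper": 5}, {"offset": [-4.35, 1.45, 1.1], "turn": [0, 0, 0], "gripper": 5}, {"offset": [-4.35, 1.45, 1.1], "turn": [0, 0, 0], "gripper": 5}, {"offset": [-4.35, 1.45, 1.1], "turn": [0, 0, 0], "gripper": 5}, {"offset": [0, 0, 0], "turn": [0, 0, 0], "gripper": 5}]}}

```text
clock: 11.2
position: [573.4, -268.7, 145.9]
tcp_rot: [0.806, 0.591, -0.002, 0.0]
wrist_force: [-0.3, 0.4, 0.9]
grip_width: 49.6
grasp_force: 0.0
```

```bash
python3 go.py 579.4 -261.6 23 -17 5
```

```text
at [ 573.44 -268.73  145.92] yaw -17.5 tilt [-0.0021 -0.0023] t 11.2 w 49.6 F [-0.3  0.4  0.9] j7 0.55
[0.18, 0.07, 2.46] [-0.02, 0.03, -0.1]
[0.18, 0.07, 2.46] [-0.01, 0.03, -0.1]
[0.17, 0.08, 2.46] [-0.02, 0.03, -0.1]
[0.18, 0.07, 2.46] [-0.01, 0.04, -0.1]
[0.17, 0.08, 2.45] [-0.02, 0.03, -0.1]
-- [ 579.4 -261.6   23. ]
```

Call:
{"op": "step_arm", "data": {"moves": [{"offset": [0, 0, 2], "turn": [0, 0, 0], "gripper": 5}, {"offset": [0, 0, 0], "turn": [0, 0, 0], "gripper": 5}, {"offset": [0, 0, 0], "turn": [0, 0, 0], "gripper": 5}, {"offset": [0, 0, 0], "turn": [0, 0, 0], "gripper": 5}]}}

```text
clock: 11.6
position: [576.8, -261.2, 127.6]
tcp_rot: [0.804, 0.595, 0.0, 0.0]
wrist_force: [-0.2, 0.6, -0.6]
grip_width: 50.2
grasp_force: 0.0
```

```bash
python3 go.py 579.4 -261.6 23 -17 1
```

```text
at [ 576.83 -261.19  127.64] yaw -16.96 tilt [ 0.0003 -0.0002] t 11.6 w 50.2 F [-0.2  0.6 -0.6] j7 0.56
[0.04, 0.25, 10.46] [0.02, 0.0, 0.04]
-- [ 579.4 -261.5   23. ]
```

Call:
{"op": "step_arm", "data": {"moves": [{"offset": [0, 0.25, 0.5], "turn": [0, 0, -8.5], "gripper": 6}, {"offset": [0, 0, 0], "turn": [0, 0, -8.5], "gripper": 6}, {"offset": [0, 0, 0], "turn": [0, 0, -8.5], "gripper": 6}, {"offset": [0, 0, 0], "turn": [0, 0, -8.5], "gripper": 6}, {"offset": [0, 0, 0], "turn": [0, 0, -8.5], "gripper": 6}]}}

```text
clock: 12.1
position: [579.4, -262.0, 122.9]
tcp_rot: [0.531, 0.848, 0.0, 0.001]
wrist_force: [-0.3, -0.8, -0.3]
grip_width: 59.8
grasp_force: 0.0
```

Call:
{"op": "step_arm", "data": {"moves": [{"offset": [0, 0, 2], "turn": [0, 0, -8.5], "gripper": 6}, {"offset": [0, 0, 2], "turn": [0, 0, -8.5], "gripper": 6}, {"offset": [0, 0, 2], "turn": [0, 0, -8.5], "gripper": 6}, {"offset": [0, 0, 2], "turn": [0, 0, -8.5], "gripper": 6}, {"offset": [0, 0, 1.5], "turn": [0, 0, -8.5], "gripper": 6}]}}

```text
clock: 12.6
position: [579.2, -261.8, 26.7]
tcp_rot: [0.187, 0.982, -0.0, 0.0]
wrist_force: [0.4, 0.3, 0.5]
grip_width: 60.1
grasp_force: 0.0
```

Call:
{"op": "step_arm", "data": {"moves": [{"offset": [0, 0, 0.4], "turn": [0, 0, -5], "gripper": 4}, {"offset": [0, 0, 0], "turn": [0, 0, 0], "gripper": 3}, {"offset": [0, 0, 0], "turn": [0, 0, 0], "gripper": 2}, {"offset": [0, 0, 0], "turn": [0, 0, 0], "gripper": 1.5}, {"offset": [0, 0, 0], "turn": [0, 0, 0], "gripper": 1.4}]}}

```text
clock: 13.1
position: [579.3, -262.2, 23.6]
tcp_rot: [0.148, 0.989, -0.0, 0.0]
wrist_force: [0.2, -0.7, 0.2]
grip_width: 23.6
grasp_force: 0.0
```

Call:
{"op": "step_arm", "data": {"moves": [{"offset": [0, 0, 0], "turn": [0, 0, 0], "gripper": 1.4}]}}

```text
clock: 13.2
position: [579.1, -262.2, 23.3]
tcp_rot: [0.148, 0.989, -0.0, 0.0]
wrist_force: [0.3, 0.4, -0.0]
grip_width: 16.2
grasp_force: 0.1
```

```bash
python3 go.py 579.4 -261.6 23 -17 1
```

```text
at [ 579.1  -262.2    23.28] yaw 72.97 tilt [ 0.0002 -0.0002] t 13.2 w 16.2 F [ 0.3  0.4 -0. ] j7 1.93
[-0.01, 0.07, 0.03] [0.01, 0.02, 89.97]
-- [ 579.4 -261.6   23. ]
```

Next: grip fully, open, turn back 90°, regrip low, then move up to the cap.

Call:
{"op": "step_arm", "data": {"moves": [{"offset": [0, 0, 0], "turn": [0, 0, 0], "gripper": 1.4}, {"offset": [0, 0, 0], "turn": [0, 0, 0], "gripper": 3}, {"offset": [0, 0, 0], "turn": [0, 0, 0], "gripper": 5}, {"offset": [0, 0, 0], "turn": [0, 0, 7], "gripper": 5}, {"offset": [0, 0, 0], "turn": [0, 0, 8.5], "gripper": 5}]}}

```text
clock: 13.7
position: [578.8, -262.5, 23.0]
tcp_rot: [0.282, 0.959, 0.0, 0.0]
wrist_force: [0.2, 0.5, -0.3]
grip_width: 43.7
grasp_force: 0.0
```

Call:
{"op": "step_arm", "data": {"moves": [{"offset": [0, 0, 0], "turn": [0, 0, 8.5], "gripper": 5}, {"offset": [0, 0, 0], "turn": [0, 0, 8.5], "gripper": 5}, {"offset": [0, 0, 0], "turn": [0, 0, 8.5], "gripper": 5}, {"offset": [0, 0, 0], "turn": [0, 0, 8.5], "gripper": 5}, {"offset": [0, 0, 0], "turn": [0, 0, 8.5], "gripper": 5}]}}

```text
clock: 14.2
position: [578.9, -262.3, 23.0]
tcp_rot: [0.611, 0.791, -0.0, -0.0]
wrist_force: [-0.1, -0.8, -0.2]
grip_width: 49.9
grasp_force: 0.0
```

Call:
{"op": "step_arm", "data": {"moves": [{"offset": [0, 0, 0], "turn": [0, 0, 8.5], "gripper": 5}, {"offset": [0, 0, 0], "turn": [0, 0, 8.5], "gripper": 5}, {"offset": [0, 0, 0], "turn": [0, 0, 8.5], "gripper": 4}, {"offset": [0, 0, 0], "turn": [0, 0, 6.5], "gripper": 3}, {"offset": [0, 0, 0], "turn": [0, 0, 0], "gripper": 2}]}}

```text
clock: 14.7
position: [578.8, -262.1, 22.7]
tcp_rot: [0.804, 0.594, -0.0, -0.0]
wrist_force: [-0.1, -0.1, 0.2]
grip_width: 29.3
grasp_force: 0.0
```

Call:
{"op": "step_arm", "data": {"moves": [{"offset": [0, 0, 0], "turn": [0, 0, 0], "gripper": 1.4}, {"offset": [0, 0, 0], "turn": [0, 0, 0], "gripper": 1.4}, {"offset": [0, 0, 0], "turn": [0, 0, 0], "gripper": 1.4}]}}

```text
clock: 15.0
position: [578.9, -262.4, 23.1]
tcp_rot: [0.803, 0.595, 0.0, -0.0]
wrist_force: [0.8, -0.1, -0.9]
grip_width: 15.4
grasp_force: 30.0
```

```bash
python3 go.py 579.1 -262.2 23 -17 1
```

```text
at [ 578.92 -262.41   23.1 ] yaw -16.92 tilt [0.0003 0.0002] t 15.0 w 15.4 F [ 0.8 -0.1 -0.9] j7 0.67
[0.02, 0.01, 0.01] [0.01, -0.02, 0.08]
-- [ 579.1 -262.2   23. ]
```

Call:
{"op": "step_arm", "data": {"moves": [{"offset": [0, 0, 0], "turn": [0, 0, 0], "gripper": 2.4}, {"offset": [0, 0, 0], "turn": [0, 0, 0], "gripper": 2.4}, {"offset": [0, 0, -1.35], "turn": [0, 0, 0], "gripper": 2.4}, {"offset": [0, 0, -1.35], "turn": [0, 0, 0], "gripper": 2.4}, {"offset": [0, 0, 0], "turn": [0, 0, 0], "gripper": 2.4}]}}

```text
clock: 15.5
position: [580.0, -263.0, 52.5]
tcp_rot: [0.804, 0.595, 0.001, 0.001]
wrist_force: [-0.4, -0.4, 0.2]
grip_width: 23.8
grasp_force: 0.0
```

Call:
{"op": "step_arm", "data": {"moves": [{"offset": [0, 0, 0], "turn": [0, 0, 0], "gripper": 1.4}, {"offset": [0, 0, 0], "turn": [0, 0, 0], "gripper": 1.4}, {"offset": [0, 0, 0], "turn": [0, 0, 0], "gripper": 1.4}]}}

```text
clock: 15.8
position: [579.1, -262.4, 50.2]
tcp_rot: [0.804, 0.595, 0.0, 0.0]
wrist_force: [-0.0, 0.5, 8.1]
grip_width: 15.3
grasp_force: 30.0
```

Call:
{"op": "step_arm", "data": {"moves": [{"offset": [0, 0, -1.5], "turn": [0, 0, 0], "gripper": 1.4}, {"offset": [0, 0, -4], "turn": [0, 0, 0], "gripper": 1.4}, {"offset": [0, 0, -4.5], "turn": [0, 0, 0], "gripper": 1.4}, {"offset": [0, 0, -4.5], "turn": [0, 0, 0], "gripper": 1.4}, {"offset": [0, 0, -3.5], "turn": [0, 0, 0], "gripper": 1.4}]}}

```text
clock: 16.3
position: [578.7, -262.9, 233.2]
tcp_rot: [0.804, 0.594, 0.0, 0.001]
wrist_force: [0.3, 0.9, -0.3]
grip_width: 15.5
grasp_force: 30.0
```

```bash
python3 go.py 550.2 97.3 225 -17 9;  python3 -c "
from plant import *
print(observe()['grasp_force'])"
```

```text
at [ 578.67 -262.86  233.25] yaw -17.05 tilt [ 0.0011 -0.0006] t 16.3 w 15.5 F [ 0.3  0.9 -0.3] j7 0.5
[3.73, -1.48, 0.09] [0.01, 0.0, -0.01]
[3.73, -1.47, 0.09] [0.01, 0.0, -0.01]
[3.73, -1.47, 0.09] [0.01, 0.0, -0.0]
[3.74, -1.48, 0.09] [0.01, 0.0, -0.01]
[3.73, -1.47, 0.09] [0.01, 0.0, -0.0]
[3.74, -1.48, 0.09] [0.0, 0.0, -0.01]
[3.73, -1.47, 0.09] [0.01, 0.01, -0.0]
[3.74, -1.47, 0.09] [0.0, 0.0, -0.01]
[3.73, -1.48, 0.09] [0.01, 0.01, -0.0]
-- [550.2  97.3 225. ]
29.99993920326233
```

Call:
{"op": "step_arm", "data": {"moves": [{"offset": [3.7, -1.45, 0], "turn": [0, 0, 0], "gripper": 1.4}, {"offset": [3.7, -1.45, 0], "turn": [0, 0, 0], "gripper": 1.4}, {"offset": [3.7, -1.45, 0], "turn": [0, 0, 0], "gripper": 1.4}, {"offset": [3.7, -1.45, 0], "turn": [0, 0, 0], "gripper": 1.4}, {"offset": [3.7, -1.45, 0], "turn": [0, 0, 0], "gripper": 1.4}]}}

```text
clock: 16.8
position: [563.1, -62.8, 230.5]
tcp_rot: [0.804, 0.595, 0.0, -0.0]
wrist_force: [0.7, 0.0, -0.5]
grip_width: 15.3
grasp_force: 30.0
```

Call:
{"op": "step_arm", "data": {"moves": [{"offset": [3.7, -1.45, 0], "turn": [0, 0, 0], "gripper": 1.4}, {"offset": [3.7, -1.45, 0], "turn": [0, 0, 0], "gripper": 1.4}, {"offset": [3.7, -1.45, 0], "turn": [0, 0, 0], "gripper": 1.4}, {"offset": [3.5, -1.4, 0.5], "turn": [0, 0, 0], "gripper": 1.4}, {"offset": [0, 0, 0.5], "turn": [0, 0, 0], "gripper": 1.4}]}}

```text
clock: 17.3
position: [550.9, 97.6, 219.8]
tcp_rot: [0.802, 0.598, -0.0, -0.001]
wrist_force: [0.7, 0.0, -1.2]
grip_width: 14.6
grasp_force: 30.0
```

Call:
{"op": "step_arm", "data": {"moves": [{"offset": [0, 0, 0.5], "turn": [0, 0, 0], "gripper": 1.4}, {"offset": [0, 0, 0], "turn": [0, 0, 0], "gripper": 1.4}, {"offset": [0, 0, 0], "turn": [0, 0, 0], "gripper": 1.4}, {"offset": [0, 0, 0], "turn": [0, 0, 0], "gripper": 1.4}]}}

```text
clock: 17.7
position: [551.6, 91.1, 215.3]
tcp_rot: [0.804, 0.594, 0.0, 0.0]
wrist_force: [-0.2, -0.4, -0.8]
grip_width: 15.3
grasp_force: 30.0
```

```bash
python3 go.py 550.2 97.3 190 -17 1
```

```text
at [551.59  91.09 215.34] yaw -17.11 tilt [0.0003 0.0002] t 17.7 w 15.3 F [-0.2 -0.4 -0.8] j7 -0.07
[0.55, -0.32, 2.53] [0.01, -0.02, -0.11]
-- [550.2  97.3 190. ]
```

Call:
{"op": "step_arm", "data": {"moves": [{"offset": [0.55, -0.32, 0.5], "turn": [0, 0, -0.1], "gripper": 1.4}, {"offset": [0, 0, 1], "turn": [0, 0, 0], "gripper": 1.4}, {"offset": [0, 0, 1.2], "turn": [0, 0, 0], "gripper": 1.4}, {"offset": [0, 0, 0], "turn": [0, 0, 0], "gripper": 1.4}, {"offset": [0, 0, 0], "turn": [0, 0, 0], "gripper": 1.4}]}}

```text
clock: 18.2
position: [549.8, 98.1, 187.6]
tcp_rot: [0.803, 0.595, -0.0, 0.0]
wrist_force: [0.3, -0.1, 0.0]
grip_width: 15.2
grasp_force: 30.0
```

Call:
{"op": "step_arm", "data": {"moves": [{"offset": [0, 0, 0], "turn": [0, 0, 0], "gripper": 1.4}]}}

```text
clock: 18.3
position: [550.1, 98.2, 188.2]
tcp_rot: [0.803, 0.595, 0.0, 0.0]
wrist_force: [0.0, -0.2, 0.1]
grip_width: 15.2
grasp_force: 30.0
```

```bash
python3 go.py 550.2 97.3 178 -17 3; python3 -c "
from crop import *
crop('side',235,230,75,85,7,'pics/c6.png')
from h import *
print(box('side',cyl(550.2,97.3,137.5,8,25)))"
```

```text
at [550.11  98.17 188.15] yaw -16.92 tilt [ 0.0002 -0.0002] t 18.3 w 15.2 F [ 0.  -0.2  0.1] j7 -0.05
[-0.03, 0.01, 0.34] [0.0, 0.0, 0.03]
[-0.03, 0.01, 0.34] [0.01, 0.0, 0.02]
[-0.02, 0.01, 0.34] [0.0, 0.01, 0.03]
-- [550.2  97.3 178. ]
[267.49600053 266.80804048 276.21067952 281.94385381]
```

View pics/c6.png

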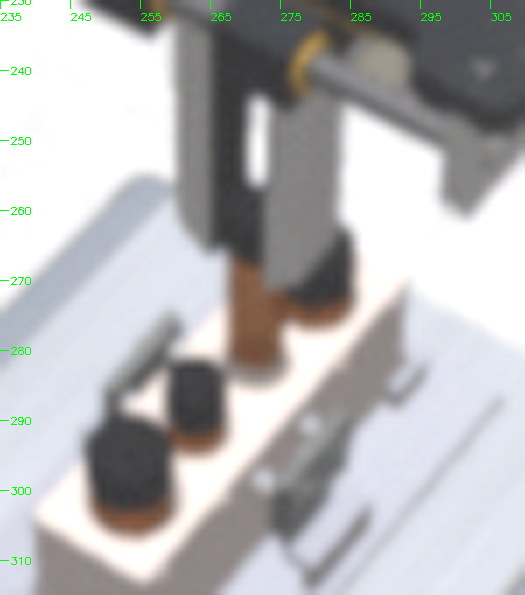

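The slim vial hangs centred over its mouth at about (271.5,282). Lowering with force checks.

Call:
{"op": "step_arm", "data": {"moves": [{"offset": [-0.07, 0.0, 0.3], "turn": [0, 0, 0], "gripper": 1.4}, {"offset": [0, 0, 0.3], "turn": [0, 0, 0], "gripper": 1.4}, {"offset": [0, 0, 0.3], "turn": [0, 0, 0], "gripper": 1.4}, {"offset": [0, 0, 0], "turn": [0, 0, 0], "gripper": 1.4}, {"offset": [0, 0, 0], "turn": [0, 0, 0], "gripper": 1.4}]}}

```text
clock: 18.85
position: [549.7, 97.6, 178.9]
tcp_rot: [0.803, 0.595, -0.0, 0.0]
wrist_force: [-0.2, -0.9, -0.4]
grip_width: 15.3
grasp_force: 30.0
```

Call:
{"op": "step_arm", "data": {"moves": [{"offset": [0, 0, 0.2], "turn": [0, 0, 0], "gripper": 1.4}, {"offset": [0, 0, 0], "turn": [0, 0, 0], "gripper": 1.4}, {"offset": [0, 0, 0], "turn": [0, 0, 0], "gripper": 1.4}]}}

```text
clock: 19.15
position: [549.7, 97.7, 176.9]
tcp_rot: [0.803, 0.595, -0.0, 0.0]
wrist_force: [-0.4, -1.4, -1.4]
grip_width: 15.0
grasp_force: 30.0
```

Inside and unloaded; down to about 150.

Call:
{"op": "step_arm", "data": {"moves": [{"offset": [0, 0.03, 0.4], "turn": [0, 0, 0], "gripper": 1.4}, {"offset": [0, 0, 0.4], "turn": [0, 0, 0], "gripper": 1.4}, {"offset": [0, 0, 0], "turn": [0, 0, 0], "gripper": 1.4}, {"offset": [0, 0, 0], "turn": [0, 0, 0], "gripper": 1.4}]}}

```text
clock: 19.55
position: [549.9, 97.6, 168.8]
tcp_rot: [0.803, 0.595, -0.0, -0.0]
wrist_force: [1.2, -0.5, -0.5]
grip_width: 15.2
grasp_force: 30.0
```

Call:
{"op": "step_arm", "data": {"moves": [{"offset": [0, 0, 0.5], "turn": [0, 0, 0], "gripper": 1.4}, {"offset": [0, 0, 0.5], "turn": [0, 0, 0], "gripper": 1.4}, {"offset": [0, 0, 0.5], "turn": [0, 0, 0], "gripper": 1.4}, {"offset": [0, 0, 0.3], "turn": [0, 0, 0], "gripper": 1.4}, {"offset": [0, 0, 0], "turn": [0, 0, 0], "gripper": 1.4}]}}

```text
clock: 20.05
position: [549.8, 97.6, 150.5]
tcp_rot: [0.803, 0.595, -0.0, -0.0]
wrist_force: [-0.5, -1.4, -1.2]
grip_width: 15.2
grasp_force: 30.0
```

Call:
{"op": "step_arm", "data": {"moves": [{"offset": [0, 0, 0], "turn": [0, 0, 0], "gripper": 1.4}]}}

```text
clock: 20.15
position: [549.9, 97.6, 150.9]
tcp_rot: [0.803, 0.595, -0.0, -0.0]
wrist_force: [0.9, -0.4, -0.1]
grip_width: 15.1
grasp_force: 30.0
```

Call:
{"op": "step_arm", "data": {"moves": [{"offset": [0, 0, 0], "turn": [0, 0, 0], "gripper": 3}, {"offset": [0, 0, 0], "turn": [0, 0, 0], "gripper": 3}, {"offset": [0, 0, -1.0], "turn": [0, 0, 0], "gripper": 4}, {"offset": [0, 0, -3], "turn": [0, 0, 0], "gripper": 9.4}, {"offset": [0, 0, -2], "turn": [0, 0, 0], "gripper": 9.4}]}}

```text
clock: 20.65
position: [550.3, 97.3, 213.0]
tcp_rot: [0.804, 0.595, 0.0, 0.0]
wrist_force: [-0.3, 0.4, 0.1]
grip_width: 50.5
grasp_force: 0.0
```

Call:
{"op": "step_arm", "data": {"moves": [{"offset": [1.4, 0, 0], "turn": [0, 0, 0], "gripper": 9.4}, {"offset": [0, 0, 0], "turn": [0, 0, 0], "gripper": 9.4}, {"offset": [0, 0, 0], "turn": [0, 0, 0], "gripper": 9.4}, {"offset": [0, 0, 0], "turn": [0, 0, 0], "gripper": 9.4}]}}

```text
clock: 21.05
position: [553.6, 110.7, 210.4]
tcp_rot: [0.803, 0.595, -0.001, -0.0]
wrist_force: [-0.0, -0.1, -0.2]
grip_width: 82.6
grasp_force: 0.0
```

```bash
python3 go.py 554 111 115 -17 5; python3 -c "
from crop import *
crop('side',215,230,90,95,6,'pics/c7.png')"
```

```text
at [553.64 110.73 210.42] yaw -16.91 tilt [-0.001  -0.0006] t 21.05 w 82.6 F [-0.  -0.1 -0.2] j7 -0.09
[0.01, 0.01, 1.91] [-0.01, 0.01, 0.02]
[0.01, 0.01, 1.91] [-0.01, 0.01, 0.02]
[0.01, 0.0, 1.91] [-0.01, 0.01, 0.02]
[0.01, 0.01, 1.91] [-0.01, 0.01, 0.01]
[0.0, 0.0, 1.9] [-0.0, 0.01, 0.02]
-- [554. 111. 115.]
```

View pics/c7.png

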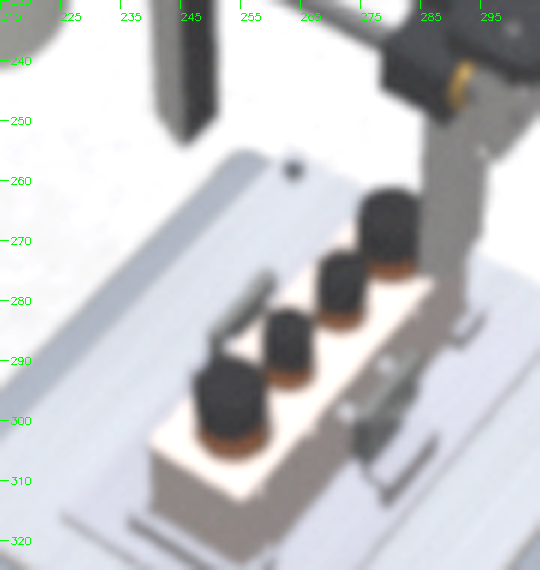

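All four caps stand equally low at about (253,297), (263,286), (272,277) and (280,268). Now down over the catches.

Call:
{"op": "step_arm", "data": {"moves": [{"offset": [0.03, 0.02, 1.5], "turn": [0, 0, 0], "gripper": 9.4}, {"offset": [0, 0, 1.5], "turn": [0, 0, 0], "gripper": 9.4}, {"offset": [0, 0, 2], "turn": [0, 0, 0], "gripper": 9.4}, {"offset": [0, 0, 2], "turn": [0, 0, 0], "gripper": 9.4}, {"offset": [0, 0, 1.5], "turn": [0, 0, 0], "gripper": 9.4}]}}

```text
clock: 21.6
position: [553.5, 110.9, 123.6]
tcp_rot: [0.803, 0.595, -0.001, -0.0]
wrist_force: [-0.2, 1.0, 0.5]
grip_width: 94.2
grasp_force: 0.0
```

Call:
{"op": "step_arm", "data": {"moves": [{"offset": [0, 0, 0.5], "turn": [0, 0, 0], "gripper": 9.4}, {"offset": [0, 0, 0.4], "turn": [0, 0, 0], "gripper": 9.4}, {"offset": [0, 0, 0], "turn": [0, 0, 0], "gripper": 9.4}, {"offset": [0, 0, 0], "turn": [0, 0, 0], "gripper": 9.4}]}}

```text
clock: 22.0
position: [554.7, 111.3, 117.5]
tcp_rot: [0.803, 0.595, 0.0, 0.0]
wrist_force: [0.7, -0.4, -0.1]
grip_width: 94.0
grasp_force: 0.0
```

Call:
{"op": "step_arm", "data": {"moves": [{"offset": [0, 0, 0.2], "turn": [0, 0, 0], "gripper": 7.5}, {"offset": [0, 0, 0], "turn": [0, 0, 0], "gripper": 6.5}, {"offset": [0, 0, 0], "turn": [0, 0, 0], "gripper": 6}, {"offset": [0, 0, 0], "turn": [0, 0, 0], "gripper": 5.5}, {"offset": [0, 0, 0], "turn": [0, 0, 0], "gripper": 5}]}}

```text
clock: 22.5
position: [554.5, 111.3, 115.1]
tcp_rot: [0.803, 0.595, 0.0, 0.0]
wrist_force: [1.0, -0.6, 1.7]
grip_width: 57.5
grasp_force: 2.6
```

Call:
{"op": "step_arm", "data": {"moves": [{"offset": [0, 0, 0], "turn": [0, 0, 0], "gripper": 4.2}, {"offset": [0, 0, 0], "turn": [0, 0, 0], "gripper": 4}, {"offset": [0, 0, 0], "turn": [0, 0, 0], "gripper": 4}, {"offset": [0, 0, 0], "turn": [0, 0, 0], "gripper": 4}]}}

```text
clock: 22.9
position: [554.7, 111.3, 115.4]
tcp_rot: [0.803, 0.595, 0.0, 0.0]
wrist_force: [-1.4, 1.2, 9.8]
grip_width: 45.2
grasp_force: 30.1
```

```bash
python3 go.py 554 111 115 -17 1
```

```text
at [554.71 111.27 115.43] yaw -16.91 tilt [0.0005 0.0003] t 22.9 w 45.2 F [-1.4  1.2  9.8] j7 0.01
[-0.05, -0.06, 0.04] [0.02, -0.03, 0.09]
-- [554. 111. 115.]
```

Fully pinched at 30 N. Lifting slowly.

Call:
{"op": "step_arm", "data": {"moves": [{"offset": [0, 0, -0.2], "turn": [0, 0, 0], "gripper": 4}, {"offset": [0, 0, -0.3], "turn": [0, 0, 0], "gripper": 4}, {"offset": [0, 0, -0.4], "turn": [0, 0, 0], "gripper": 4}, {"offset": [0, 0, -0.5], "turn": [0, 0, 0], "gripper": 4}, {"offset": [0, 0, 0], "turn": [0, 0, 0], "gripper": 4}]}}

```text
clock: 23.4
position: [554.4, 111.5, 129.5]
tcp_rot: [0.803, 0.596, 0.0, -0.0]
wrist_force: [-0.1, -0.5, -3.7]
grip_width: 45.3
grasp_force: 30.0
```

Wrist load is −3.7 N, which matches the carrier's weight, so it is free.

Call:
{"op": "step_arm", "data": {"moves": [{"offset": [0, 0, -0.7], "turn": [0, 0, 0], "gripper": 4}, {"offset": [0, 0, -1], "turn": [0, 0, 0], "gripper": 4}, {"offset": [0, 0, -1], "turn": [0, 0, 0], "gripper": 4}, {"offset": [0, 0, -1], "turn": [0, 0, 0], "gripper": 4}, {"offset": [0, 0, -1], "turn": [0, 0, 0], "gripper": 4}]}}

```text
clock: 23.9
position: [554.5, 111.3, 177.1]
tcp_rot: [0.803, 0.596, 0.0, 0.0]
wrist_force: [0.0, 0.2, -2.9]
grip_width: 45.2
grasp_force: 30.0
```

Call:
{"op": "step_arm", "data": {"moves": [{"offset": [0, 0, -1], "turn": [0, 0, 0], "gripper": 4}, {"offset": [0, 0, -1], "turn": [0, 0, 0], "gripper": 4}, {"offset": [0, 0, -1], "turn": [0, 0, 0], "gripper": 4}, {"offset": [0, 0, -0.6], "turn": [0, 0, 0], "gripper": 4}, {"offset": [0, 0, -0.3], "turn": [0, 0, 0], "gripper": 4}]}}

```text
clock: 24.4
position: [554.5, 111.4, 215.6]
tcp_rot: [0.803, 0.596, 0.0, 0.0]
wrist_force: [0.1, -0.4, -4.0]
grip_width: 45.1
grasp_force: 30.0
```

Call:
{"op": "step_arm", "data": {"moves": [{"offset": [0, 0, 0], "turn": [0, 0, 0], "gripper": 4}, {"offset": [0, 0, 0], "turn": [0, 0, 0], "gripper": 4}, {"offset": [0, 0, 0], "turn": [0, 0, 0], "gripper": 4}, {"offset": [0, 0, 0], "turn": [0, 0, 0], "gripper": 4}, {"offset": [0, 0, 0], "turn": [0, 0, 0], "gripper": 4}]}}

```text
clock: 24.9
position: [554.3, 111.2, 214.8]
tcp_rot: [0.803, 0.595, -0.0, 0.0]
wrist_force: [0.7, 0.4, -3.6]
grip_width: 44.9
grasp_force: 30.0
```

```bash
python3 go.py 554 111 215 -17 1; python3 -c "
from crop import *
crop('side',190,170,160,150,5,'pics/c8.png')"; cd pics; python3 -c "
import cv2;cv2.imwrite('c8.png',cv2.resize(cv2.imread('c8.png'),(640,600)))"
```

```text
at [554.3  111.2  214.81] yaw -16.91 tilt [-0.0003 -0.0003] t 24.9 w 44.9 F [ 0.7  0.4 -3.6] j7 -0.09
[-0.03, -0.02, -0.02] [-0.01, 0.02, 0.09]
-- [554. 111. 215.]
```

View pics/c8.png

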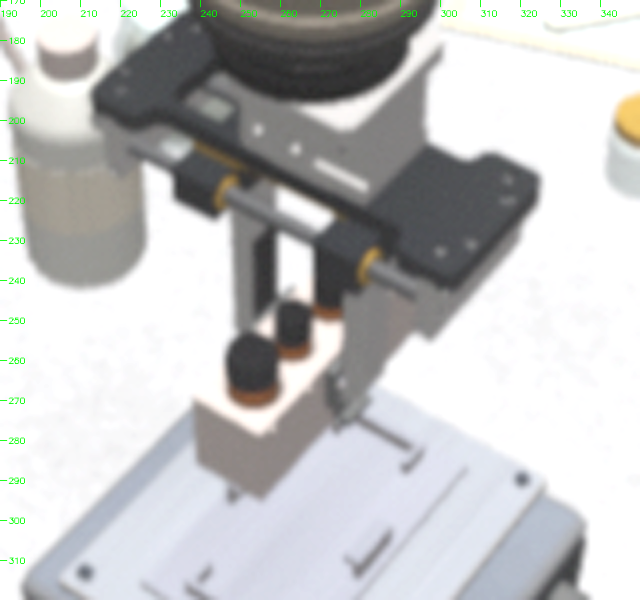

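The carrier hangs level above the cradle, with its near top corner at about (253,278) and its vials seated. It is steady at 30 N.

```bash
python3 -c "
from plant import *
print(close_job())"
```

```text
the job is handed in; nothing more can be done
None
```

Both vials are back down in their bores, and the carrier is held by its pinched catches, level and still, about 10 cm above its seat; the job is handed in at about 25 s, with no verdict returned.

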